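Mount a V-block carrier on the dovetail of a measuring fixture

TASK

Pick up the V-block carrier, slide it onto the dovetail rail of the black fixture plate from the rail's open end, and push it gently home until you feel the spring of the rubber buffer at the far end give a little. With it still bearing on the buffer, turn the clamp knob on its side clockwise until it is tight, then let go. Leave the ring gauge and the ball standard where they are.

Things in the scene. Friction and masses are not known exactly. Their poses are not given: they have to be found in the camera images.
- carriage: Loose metal V-block carrier, about 0.75 kg. Origin: centre of underside; x along its slot, y to its knob side, z up. Base 70 (x) by 66 (y) by 30 high. Slot 16 high, 30 wide at the bottom, 46 wide 14 mm up, open at both ends; 1 mm play a side on the rail. On the rail its x points as the plate's x. It slides on its flat underside. A lug on +y (16-28 mm up, out to y 86) carries the knob.
- stem_grip (a point): Where to grip the carriage: middle of the steel V-block stem, on its z axis, 54 mm above its underside. The stem is 44 long (x), 30 wide (y), flat sides 30 to 63 mm up, small V prongs on top up to 78 mm. Grip across y; the shoulders beside it are 30 mm up.
- knob_grip (a point): Middle of the clamp knob's black bar grip, on its vertical axis: at the carriage's y = 70, 55 mm above its underside. Bar 36 long, 12 wide, from 39 to 67 mm up, on a disc of radius 16. At joint value 0 the bar lies along the carriage's x axis.
- clamp_knob (a joint): Knob angle, rad: 0 slack to 1.35 hard end, grows clockwise seen from above; starts at 0 to 0.15. Friction 0.1 N m. It drives a gib against the rail, 3 mm per rad: on the rail it bites from about 0.8 and counts as tight from 1.05; turn it to about 1.25. Keep it slack until the carriage is home.
- fixture_plate: Fixed black plate 300 (x) by 130 (y) by 12. Origin: centre of underside, z up, x = direction of sliding on. On top, along y = 0, an aluminium dovetail rail 14 high, foot 28 wide, top 44 wide, x -46 to 110; its first 16 mm taper 2.4 mm narrower a side as lead-in. The plate is bare at x -150 to -46: set the carriage down there, centre near x = -92, then slide; clear of the rail it lies flat.
- rail_mouth (a point): Middle of the foot of the rail's open, tapered end, on the plate's top: x = -46, y = 0, 12 mm up in the plate's frame.
- stop_block: Stop at the closed rail end, 20 (x) by 44 by 34 high; origin: centre of underside, plate x = 120, axes as the plate. A screw 24 mm up holds a rubber buffer, 14 across, facing the open end. Its face is 12 to 46 mm out from the block, unreported: feel for it. It then touches with the carriage's centre at plate x 29 to 63.
- buffer_line (a point): Point on the buffer's line, on the block's face (plate x 110, 36 mm above the table). The buffer gives on a damped spring, 2.5 N per mm, 8 mm travel. Press it with 3 to 8 N on top of the sliding drag (2 to 8 N, measure it); over 11 N harms the stop. Let go, the carriage is pushed back until its friction (1 to 3 N) holds it, still bearing on the buffer.
- ring_gauge: Bystander: loose steel ring gauge, 72 mm across, 22 mm high, bore 40 mm; origin at the centre of its underside.
- sphere_stand: Bystander: loose ball standard, a white 25 mm ball on a dark steel stand 64 mm across, 73 mm high; origin at the centre of its underside.
Not all that is in view belongs to the job. What is shaped like the carriage but orange or turquoise is not meant.

How it is judged (in metres and radians):
On the way, in this order (a step that is already met when the one before it is completed fails the run):
1. the carriage is on the rail and bears on the buffer with more than 2 N (contact force between carriage and stop_block above 2 N and x of carriage in the frame of fixture_plate above 0.022 m and z of carriage in the frame of fixture_plate below 0.0145 m and angle between the x axis of carriage and the x axis of fixture_plate, either way round below 0.06 rad), for 0.2 s.
2. the clamp knob is turned tight (1.05 rad or more) (value of joint clamp_knob above 1.05 rad), for 0.2 s.
At the end, for the whole second after the job is handed in: The carriage sits on the dovetail rail (within 3 mm of the rail's line, 0.06 rad, flat on the plate, its centre more than 22 mm past the plate's centre), still bears on the buffer with at least 0.15 N, is at rest, and the clamp knob stands at 1.05 rad or more (value of joint clamp_knob above 1.05 rad and contact force between carriage and stop_block above 0.15 N and x of carriage in the frame of fixture_plate above 0.022 m and y of carriage in the frame of fixture_plate between -0.003 and 0.003 m and z of carriage in the frame of fixture_plate below 0.0145 m and angle between the x axis of carriage and the x axis of fixture_plate, either way round below 0.06 rad and linear speed of carriage below 0.01 m/s); the robot touches nothing.
It fails at once if the stop is pushed with more than 11 N (contact force between carriage and stop_block above 11 N).
It fails at once if the ring gauge is moved more than 15 mm (distance of ring_gauge from where it was at the start of the episode above 0.015 m).
It fails at once if the ball standard is moved more than 15 mm (distance of sphere_stand from where it was at the start of the episode above 0.015 m).
It also fails if it takes over 72 s, if anything falls off the work surface, if the arm or the gripper's body presses on something with over 40 N, if the wrist force passes 120 N, or if a joint passes its speed limit or range.

ROBOT

A 6-joint arm with a two-finger parallel gripper is mounted at the origin on the work surface. World frame = base frame: x ahead of the robot, y to its left, z up, the work surface at z = 0. Lengths are in mm, angles in rad, forces in N, time in s.
With the tool pointing down it reaches from about 350 to 875 mm from the base axis. Payload 4.2 kg.
Tool frame: the origin (TCP) lies midway between the tips of the shut fingers; the grasp point (between the pads) lies 19 mm behind it; y points along the fingers, x is the direction in which the jaws open and shut, and the axes are right-handed (so a half turn about y gives the same grasp; the last joint's range is limited). The gripper opens to 85 mm and grips with 20 to 120 N. Pads are 22 mm wide; open, the fingers measure 114 mm over their backs; the gripper's body (76 mm by 85 mm) begins 54 mm behind the grasp point. The pads swing forward as they close: fully open they stand 13 mm farther back than shut.
Start: joints at [1.602, 0.385, 0.008, 0, -1.194, -0.259], TCP at [141.115, 608.84, 211.012] pointing down, gripper open.
Joint ranges: [-3.14, 3.14], [-1.21, 2.06], [-1.07, 1.41], [-3.16, 2.05], [-2.99, -0.16], [-3.1, 3.1]. Speed limits (rad/s): [2.79, 2.79, 3.14, 3.14, 3.14, 3.14].

INTERFACE

Orientations are given as a unit quaternion [x, y, z, w].
In Python, from bench import read_state, get_image, job_done gives the robot as it stands.
- The arm moves only by the tool play_rows, never from a script. Its argument "series" is a list of rows, each a list of 7 numbers: the shift along the tool's x, y, z in m, then the turn, a rotation vector about the tool's x, y, z in rad, then the finger opening in m, from 0 to 0.0854. In form: [[x, y, z, wx, wy, wz, claw], ...]. A call has 1 to 10 rows; each row shifts and turns the pose as measured when the row begins, along the tool's axes as they then stand; what a row does not reach is not made up. A row lasts 1/10 s, in which the tool goes at most 50 mm and 8.59 degrees, less where a joint would pass 70% of its speed; a pose out of reach is approached as far as the arm can. A call with a gripper value outside its range is refused whole. The fingers move at their own pace and stop on an object; the grip force is fixed at half the most. Time passes only in rows, so rows that do not move let the fingers close. It gives the time, the measured TCP pose, the force and the opening at its end, in the units of the state.
- read_state(): the state, without advancing time (a new reading comes with each control period).
- get_image(name): name is "side" or "top" or "wrist"; returns a dict with "color" (420x560x3 uint8, red, green, blue), "intrinsics" (3x3 intrinsics, pixels), "origin" and "orientation" of the camera in the world. Camera axes: x right, y down, z forward; pixel columns grow to the right and rows downward; lengths in mm; the calibration is good to about 2 mm. The wrist camera is an equidistant fisheye: a pixel r from the principal point sees the ray r / f radians off the axis. A picture is of the moment at which its call begins. There is no depth.
- job_done(): hands the job in, once; it reports no verdict.
The state is a dict: "clock": time; "joints": joint angles; "joint_vel": joint speeds; "joint_efforts": joint torques, N m; "position": TCP position; "ee_rot": TCP orientation; "contact_force": force on the tool from outside, world axes, zero at the start; "wrist_torque": the same for the moment, N m; "gripper_width": finger opening in mm.
Only numpy, scipy, OpenCV 4.12 (cv2) and the standard library are available. Lean on these libraries where they do the work, as an engineer would, in place of code of your own. Each camera call takes 0.05 s, during which the arm holds its last target. There are 200 camera calls.

## Working session

There is one attempt and no reset: what is moved stays moved. The work goes in short steps, Python scripts to look and compute and a tool call to move; the robot and the scene stay as the last step left them, time stands still between calls to the robot, and variables do not carry over. Pictures are saved under pics/ and viewed, about 8 in all and at most 12, crops included, and the job is handed in when it is done.

Besides the shell and the picture viewer there is one more tool, called after "Call:" in YAML: its name, and indented under it one key for each argument. play_rows: Moves the arm, as the interface text tells. Its arguments: {"type":"object","properties":{"series":{"type":"array","items":{"type":"array","items":{"type":"number"}}}},"required":["series"]}

```bash
mkdir -p pics
python3 - <<'E'
from bench import *
import cv2,numpy as np,pickle
s=read_state();print(s)
d={}
for n in("side","top"):
    g=get_image(n);d[n]=g
    cv2.imwrite(f"pics/{n}0.png",g["color"][:,:,::-1]);print(n,g["intrinsics"],g["origin"],g["orientation"])
pickle.dump(d,open("d0.pkl","wb"))
E
```

```text
{'clock': 0.0, 'joints': array([ 1.60158493e+00,  3.85560425e-01,  6.63765975e-03, -5.07228041e-04,
       -1.19398405e+00, -2.58580322e-01]), 'joint_vel': array([ 6.73258018e-05, -1.80218146e-05,  8.09279415e-04, -1.56963352e-03,
        4.99084239e-04,  5.82050539e-04]), 'joint_efforts': array([ 4.27093819e-04, -3.92290306e+01,  1.88403136e+01,  4.18634087e+00,
       -4.69863691e-03,  2.85754609e-06]), 'position': array([140.99251124, 608.25322983, 209.92269571]), 'ee_rot': array([ 0.44046315, -0.55312762,  0.55412471, -0.43930384]), 'contact_force': array([ 0.29835689,  0.78130275, -0.31001312]), 'wrist_torque': array([0.03186158, 0.00310221, 0.00643217]), 'gripper_width': 85.7121979198324}
side [[524.6452396    0.         276.78919331]
 [  0.         524.6452396  215.23577376]
 [  0.           0.           1.        ]] [ 255.62409767 -862.8647009   772.8464627 ] [ 0.88585292 -0.18873624  0.08991177 -0.41419695]
top [[396.79538735   0.         282.28862417]
 [  0.         396.79538735 215.81592026]
 [  0.           0.           1.        ]] [ 474.31596065 -123.51971474  958.28952835] [ 0.71062229 -0.70060548  0.04511444 -0.04618018]
```

View pics/top0.png

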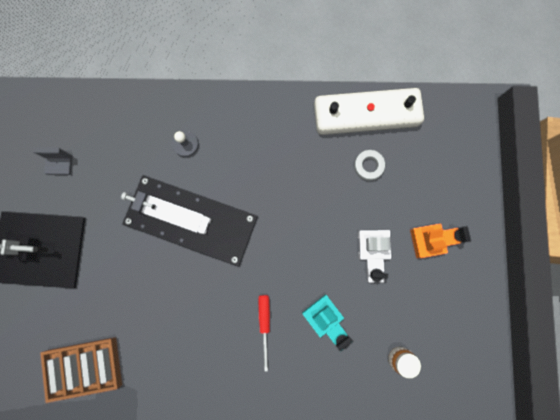

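View pics/side0.png

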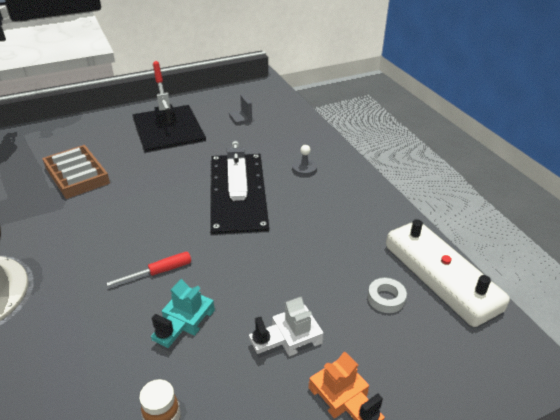

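The top view shows the carriage at about (376,250) with its knob at (377,275). The plate is centred at about (190,220), with the stop at its left end near (140,200). The ring gauge is at (370,165) and the ball standard at (185,145). The orange and turquoise parts are decoys.

```bash
cat > h.py <<'E'
import numpy as np,cv2
from scipy.spatial.transform import Rotation as R
def ray(g,px):
    K=g["intrinsics"];px=np.atleast_2d(np.asarray(px,float))
    d=np.c_[(px[:,0]-K[0,2])/K[0,0],(px[:,1]-K[1,2])/K[1,1],np.ones(len(px))]
    return R.from_quat(g["orientation"]).apply(d)
def toz(g,px,z):
    d=ray(g,px);o=np.array(g["origin"]);return o+d*((z-o[2])/d[:,2])[:,None]
def proj(g,P):
    q=R.from_quat(g["orientation"]).inv().apply(np.atleast_2d(P)-g["origin"])@g["intrinsics"].T
    return q[:,:2]/q[:,2:]
E
python3 - <<'E'
import pickle;from h import *
d=pickle.load(open("d0.pkl","rb"));g=d["top"];c=g["color"]
gray=c.max(2);sat=c.max(2).astype(int)-c.min(2)
# plate: black mask
m=((gray<32)*255).astype(np.uint8);m[:, :110]=0;m[:,270:]=0;m[:165]=0;m[275:]=0
m=cv2.morphologyEx(m,cv2.MORPH_CLOSE,np.ones((5,5)))
cs=max(cv2.findContours(m,0,2)[0],key=cv2.contourArea);r=cv2.minAreaRect(cv2.convexHull(cs))
print("plate",r,toz(g,cv2.boxPoints(r),12))
m=((gray>120)*255).astype(np.uint8)
for k in cv2.findContours(m[165:280,110:270],0,2)[0]:
    r=cv2.minAreaRect(k+[[110,165]]);print("br",np.round(r[0],1),r[1],r[2],toz(g,r[0],12).round(1)[0][:2])
t=np.hstack([cv2.resize(c[165:275,115:265],None,fx=2.66,fy=2.66,interpolation=2),cv2.resize(c[215:295,345:400],None,fx=3.66,fy=3.66,interpolation=2)[:292]])
a=cv2.resize(c[165:275,115:265],(400,293),interpolation=2);b=cv2.resize(c[220:293,340:413],(400,400),interpolation=2)
a=cv2.copyMakeBorder(a,0,107,0,0,0);cv2.imwrite("pics/crop1.png",np.hstack([a,b])[:,:,::-1])
E
```

```text
Traceback (most recent call last):
ValueError: max() iterable argument is empty
```

Run:
```python
import pickle;from h import *
d=pickle.load(open("d0.pkl","rb"));g=d["top"];c=g["color"]
gray=c.max(2)
print(gray[240,150:250:12],gray[290,150:250:12],gray[195:260:8,225])
for th in (20,30,40,45):print(th,(gray[165:275,115:265]<th).sum())
m=np.zeros_like(gray);m[165:280,110:270]=(gray[165:280,110:270]>120)*255
for k in cv2.findContours(m,0,2)[0]:
    r=cv2.minAreaRect(k);print("br",np.round(r[0],1),np.round(r[1],1),r[2],toz(g,r[0],12).round(1)[0][:2])
a=cv2.resize(c[165:275,115:265],(400,293),interpolation=2);b=cv2.resize(c[220:293,340:413],(400,400),interpolation=2)
a=cv2.copyMakeBorder(a,0,107,0,0,0);cv2.imwrite("pics/crop1.png",np.hstack([a,b])[:,:,::-1])
```

```text
[118 112  61  64  65  67  66  66  67] [114 115 116 115 114 117 116 117 115] [117 110  65  67  67  66  70  70  68]
20 0
30 0
40 1
45 4
br [234. 259.] [6. 6.] 90.0 [492.4  -8.2]
br [181. 240.] [0. 0.] 0.0 [535.6 119.6]
br [145. 240.] [0. 0.] 0.0 [534.4 205.6]
br [162. 233.] [0. 0.] 0.0 [551.7 165.9]
br [127.8 220.8] [4.9 5.7] 45.0 [580.  249.7]
br [249.5 218. ] [6. 5.] 90.0 [590.8 -42.5]
br [197.  199.5] [1. 0.] -90.0 [634.1  85.6]
br [175.3 214.4] [69.1 19.9] 19.855213165283203 [597.  136.3]
br [130.6 197.8] [21.7 16.9] 23.198589324951172 [636.1 246.4]
br [187. 186.] [0. 0.] 0.0 [667.  111.3]
br [159. 186.] [0. 0.] 0.0 [666.  179.3]
br [219. 180.] [0. 0.] 0.0 [683.  34.]
br [144.5 180.5] [5. 5.] 90.0 [679.2 215.3]
br [238. 168.] [0. 0.] 0.0 [713.5 -11.3]
br [197. 165.] [0. 0.] 0.0 [719.6  89.2]
```

View pics/crop1.png

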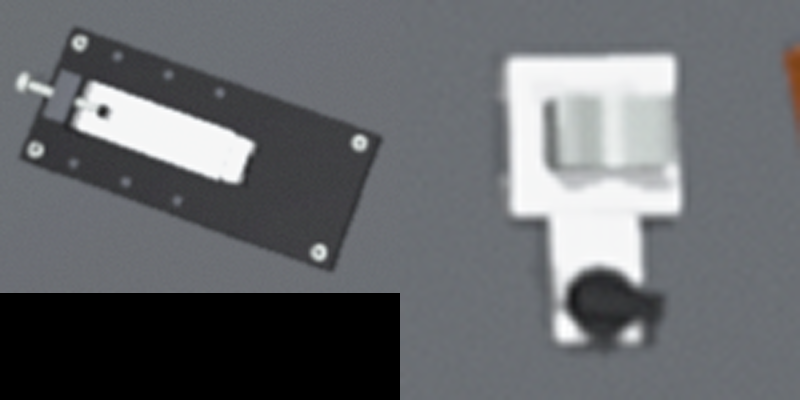

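The crop shows the plate with four corner screws, the bare end at the right, and the dark buffer tip at about (103,110) in the left pane. In the right pane the carriage base is nearly square to the image axes. Its lug points down and the knob bar lies roughly along the carriage's x.

Run:
```python
import pickle;from h import *
d=pickle.load(open("d0.pkl","rb"));g=d["top"];c=g["color"]
gray=cv2.resize(c.max(2),None,fx=4,fy=4,interpolation=cv2.INTER_CUBIC)
def sub(p): return (np.asarray(p,float)+0.5)/4-0.5
# plate
m=np.zeros_like(gray);sl=np.s_[165*4:275*4,112*4:268*4]
m[sl]=((gray[sl]<90)*255)
m=cv2.morphologyEx(m,cv2.MORPH_OPEN,np.ones((9,9)))
k=max(cv2.findContours(m,0,2)[0],key=cv2.contourArea)
W=toz(g,sub(k[:,0]),12)[:,:2].astype(np.float32)
r=cv2.minAreaRect(W);print("plate",r)
S=np.array([[234,259],[127.8,220.8],[249.5,218],[144.5,180.5]]);w=toz(g,S,12)[:,:2]
v=w[1]-w[0]+w[3]-w[2];print("screws",w.mean(0),np.degrees(np.arctan2(v[1],v[0])))
# rail top z=26
m[:]=0;m[sl]=(gray[sl]>160)*255;m=cv2.morphologyEx(m,cv2.MORPH_OPEN,np.ones((33,33)))
k=max(cv2.findContours(m,0,2)[0],key=cv2.contourArea)
print("rail",cv2.minAreaRect(toz(g,sub(k[:,0]),26)[:,:2].astype(np.float32)))
# carriage
m[:]=0;sl=np.s_[222*4:290*4,350*4:398*4];m[sl]=(gray[sl]>160)*255
m=cv2.morphologyEx(m,cv2.MORPH_CLOSE,np.ones((21,21)));m=cv2.morphologyEx(m,cv2.MORPH_OPEN,np.ones((85,85)))
k=max(cv2.findContours(m,0,2)[0],key=cv2.contourArea)
W=toz(g,sub(k[:,0]),30)[:,:2].astype(np.float32);print("carr",cv2.minAreaRect(W),W.min(0),W.max(0))
m[:]=0;m[sl]=(gray[sl]<85)*255
k=max(cv2.findContours(m,0,2)[0],key=cv2.contourArea);q=sub(k[:,0]);print("knob px",q.min(0),q.max(0),toz(g,q.mean(0),50))
```

```text
plate ((583.7384033203125, 100.5492172241211), (303.616455078125, 131.9196319580078), 71.11964416503906)
screws [585.57231092 103.55351367] 71.16322254798702
rail ((591.4230346679688, 121.16339111328125), (137.45370483398438, 45.98723602294922), 71.0212173461914)
carr ((530.8279418945312, -337.6037292480469), (68.87850952148438, 72.03457641601562), 0.8123332262039185) [ 495.9378  -373.13748] [ 565.76636 -302.0209 ]
knob px [370.125 269.125] [387.625 283.375] [[ 457.95940625 -343.05897403   50.        ]]
```

```bash
cat >> h.py <<'E'
def go(target,yaw,n=None):
    """tool-frame shift (mm) and turn to TCP target with tool y down and tool x at yaw (deg)"""
    from bench import read_state
    s=read_state();q=R.from_quat(s["ee_rot"]);a=np.radians(yaw)
    x=np.array([np.cos(a),np.sin(a),0]);y=np.array([0,0,-1.]);D=R.from_matrix(np.c_[x,y,np.cross(x,y)])
    rv=(q.inv()*D).as_rotvec();sh=q.inv().apply(np.array(target)-s["position"])
    X=q.as_matrix()[:,0]
    print("t",s["clock"],"pos",s["position"].round(1),"toolx yaw",np.degrees(np.arctan2(X[1],X[0])).round(2),"F",s["contact_force"].round(2),"T",s["wrist_torque"].round(2),"w",s["gripper_width"].round(1))
    print(" shift",sh.round(1),"turn",rv.round(3),"joints",s["joints"].round(2))
E
python3 - <<'E'
from h import *
print(R.from_quat([ 0.44046315, -0.55312762,  0.55412471, -0.43930384]).as_matrix().round(3))
go([532,-337.6,200],0);go([532,-337.6,200],180)
E
```

```text
[[-0.226 -0.     0.974]
 [-0.974 -0.002 -0.226]
 [ 0.002 -1.     0.   ]]Traceback (most recent call last):
  File "<stdin>", line 3, in <module>
  File "h.py", line 19, in go
    print("t",s["clock"],"pos",s["position"].round(1),"toolx yaw",np.degrees(np.arctan2(X[1],X[0])).round(2),"F",s["contact_force"].round(2),"T",s["wrist_torque"].round(2),"w",s["gripper_width"].round(1))
                                                                                                                                                                                ^^^^^^^^^^^^^^^^^^^^^^^^
AttributeError: 'float' object has no attribute 'round'
```

Call:
play_rows:
  series:
    - [0.012,0,0.041,0,0.05,0,0.06]
    - [0.012,0,0.041,0,0.05,0,0.06]
    - [0.012,0,0.041,0,0.05,0,0.06]
    - [0.012,0,0.041,0,0.05,0,0.06]
    - [0.012,0,0.041,0,0.05,0,0.06]
    - [0.012,0,0.041,0,0.05,0,0.06]
    - [0.012,0,0.041,0,0.05,0,0.06]
    - [0.012,0,0.041,0,0.05,0,0.06]
    - [0.012,0,0.041,0,0.05,0,0.06]
    - [0.012,0,0.041,0,0.05,0,0.06]

```text
clock: 1.1
position: [458.3, 313.9, 204.6]
ee_rot: [0.289, -0.644, 0.649, -0.283]
contact_force: [0.2, -0.2, -0.6]
gripper_width: 59.8
```

```bash
sed -i 's/s\["gripper_width"\].round(1)/round(s["gripper_width"],1)/' h.py; python3 -c "
from h import *
go([532,-337.6,200],180)"
```

```text
t 1.1 pos [458.3 313.9 204.6] toolx yaw -132.3 F [ 0.21 -0.16 -0.56] T [ 0.07 -0.15  0.02] w 59.8
 shift [432.2  11.  493. ] turn [-0.008  0.832  0.009] joints [ 0.89  0.28 -0.17  0.   -1.14 -0.06]
```

Call:
play_rows:
  series:
    - [0.013,-0.0005,0.04,0,0.052,0,0.06]
    - [0.013,-0.0005,0.04,0,0.052,0,0.06]
    - [0.013,-0.0005,0.04,0,0.052,0,0.06]
    - [0.013,-0.0005,0.04,0,0.052,0,0.06]
    - [0.013,-0.0005,0.04,0,0.052,0,0.06]
    - [0.013,-0.0005,0.04,0,0.052,0,0.06]
    - [0.013,-0.0005,0.04,0,0.052,0,0.06]
    - [0.013,-0.0005,0.04,0,0.052,0,0.06]
    - [0.013,-0.0005,0.04,0,0.052,0,0.06]
    - [0.013,-0.0005,0.04,0,0.052,0,0.06]

```text
clock: 2.1
position: [573.1, -103.5, 208.7]
ee_rot: [0.108, -0.696, 0.703, -0.097]
contact_force: [-0.1, 0.2, 0.2]
gripper_width: 60.1
```

```bash
python3 -c "
from h import *
go([532,-337.6,180],180)"
```

```text
t 2.1 pos [ 573.1 -103.5  208.7] toolx yaw -163.39 F [-0.06  0.17  0.15] T [ 0.03 -0.05 -0.02] w 60.1
 shift [105.8  32.3 212.3] turn [-0.011  0.29   0.015] joints [ 0.11  0.32 -0.1   0.01 -1.17  0.18]
```

Call:
play_rows:
  series:
    - [0.0125,0.005,0.038,-0.002,0.048,0.002,0.06]
    - [0.0125,0.005,0.038,-0.002,0.048,0.002,0.06]
    - [0.0125,0.005,0.038,-0.002,0.048,0.002,0.06]
    - [0.0125,0.005,0.038,-0.002,0.048,0.002,0.06]
    - [0.0125,0.005,0.038,-0.002,0.048,0.002,0.06]
    - [0.0125,0.005,0.038,0,0.048,0.002,0.06]
    - [0,0,0,0,0,0,0.06]

```text
clock: 2.8
position: [531.6, -353.4, 175.0]
ee_rot: [0.003, 0.708, -0.707, -0.009]
contact_force: [-0.3, 0.3, 0.4]
gripper_width: 60.1
```

```bash
cat >> h.py <<'E'
def fproj(g,P):
    """fisheye projection"""
    q=R.from_quat(g["orientation"]).inv().apply(np.atleast_2d(P)-g["origin"]);K=g["intrinsics"]
    rr=np.hypot(q[:,0],q[:,1]);th=np.arctan2(rr,q[:,2]);return np.c_[K[0,2]+K[0,0]*th*q[:,0]/rr,K[1,2]+K[1,1]*th*q[:,1]/rr]
def ftoz(g,px,z):
    K=g["intrinsics"];px=np.atleast_2d(np.asarray(px,float))
    u=np.c_[(px[:,0]-K[0,2])/K[0,0],(px[:,1]-K[1,2])/K[1,1]];t=np.hypot(*u.T)
    d=R.from_quat(g["orientation"]).apply(np.c_[u*(np.sin(t)/t)[:,None],np.cos(t)]);o=np.array(g["origin"])
    return o+d*((z-o[2])/d[:,2])[:,None]
def snap(n,f):
    from bench import get_image
    import pickle
    g=get_image(n);pickle.dump(g,open(f+".pkl","wb"));cv2.imwrite(f"pics/{f}.png",g["color"][:,:,::-1]);return g
E
python3 -c "
from h import *
g=snap('wrist','w1');print(g['intrinsics'],g['origin'],g['orientation'])
go([532,-337.6,180],180)
a=np.radians(.8);C=np.array([532,-337.6,0]);X=np.array([-np.sin(a),np.cos(a),0]);Y=np.array([-np.cos(a),-np.sin(a),0])
for p in [(35,33,30),(35,-33,30),(-35,-33,30),(-35,33,30),(0,70,67)]: print(p,fproj(g,C+X*p[0]+Y*p[1]+[0,0,p[2]]).round(1))"
```

```text
[[325.1922621    0.         285.12028535]
 [  0.         325.1922621  209.52035376]
 [  0.           0.           1.        ]] [ 532.54221987 -426.1453471   338.0014165 ] [ 0.0086674   0.98954034  0.14396595 -0.00293167]
t 2.85 pos [ 532.4 -351.9  175.3] toolx yaw 179.14 F [-1.06  0.52 -0.14] T [ 0.06 -0.04  0.  ] w 60.2
 shift [  0.6  -4.7 -14.3] turn [ 0.002 -0.015  0.008] joints [-0.33  0.44 -0.    0.   -1.14  0.32]
(35, 33, 30) [[317.9 238.5]]
(35, -33, 30) [[253.3 240.5]]
(-35, -33, 30) [[249.2 172.8]]
(-35, 33, 30) [[317.7 170.6]]
(0, 70, 67) [[363.1 215.6]]
```

View pics/w1.png

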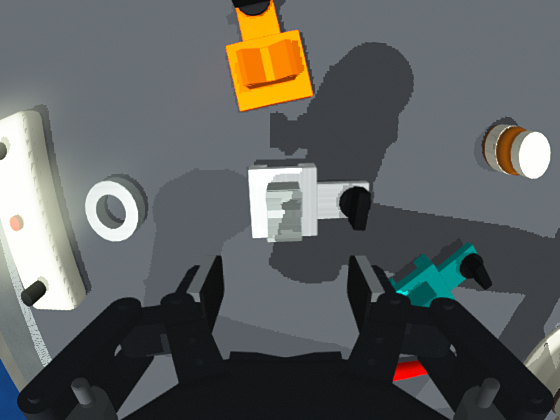

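The wrist view shows the carriage base top at about (248–317, 166–240), with the stem at about (269–301, 180–242) and the knob at (355,205). This is close to my prediction, so I'll refine it with edges.

```bash
python3 -c "
from h import *;import pickle
g=pickle.load(open('w1.pkl','rb'));G=g['color'].max(2).astype(int)
print('rows'); [print(r,G[r,240:330:2]) for r in (176,196,205,230)]
print('cols'); [print(c,G[156:250:2,c]) for c in (256,262,308,312)]
a=np.radians(.8);C=np.array([532,-337.6,0]);X=np.array([-np.sin(a),np.cos(a),0]);Y=np.array([-np.cos(a),-np.sin(a),0])
for p in [(22,15,63),(22,-15,63),(-22,-15,63),(-22,15,63),(-35,-33,0),(35,-33,0)]: print(p,fproj(g,C+X*p[0]+Y*p[1]+[0,0,p[2]]).round(1))"
```

```text
rows
176 [102 101 106 111 178 255 255 255 255 254 255 254 255 254 255 255 255 230
 203 203 208 210 209 212 205 207 205 208 206 206 210 206 211 208 212 211
 206 207 165  64  69  69  68  69  68]
196 [100 102 101 102  96 255 253 252 253 252 252 252 252 212 212 212 213 213
 212 213 213 211 213 214 214 217 157 158 159 159 157 182 211 207 210 210
 205 206 196 208 208 208 207 207 207]
205 [101 100 102 101  95 202 255 252 252 252 252 252 253 233 199 198 198 197
 197 198 202 108 108 108 112 112 112 112 111 110 127 184 211 207 209 211
 203 205 196 215 212 212 212 212 211]
230 [100 100 117 117 117 110 237 255 254 255 255 255 255 255 191 189 191 191
 193 127 139 160 158 158 159 160 147 127 127 126 125 205 208 206 210 210
 203 207 190  65  69  68  68  69  69]
cols
256 [119 117  70  66  77 132 125 255 255 255 255 255 255 255 255 255 255 253
 253 253 253 253 253 253 253 253 253 252 252 252 252 252 252 252 252 253
 253 254 254 255 255 129 117 116 117 116 118]
262 [117 119  67  67  81 157 131 255 255 254 254 254 254 255 255 252 252 252
 252 252 252 252 252 252 252 252 252 252 252 251 252 252 252 252 252 252
 252 255 255 255 255 113 116 117 118 117 118]
308 [ 68  69  69  77 127 125 201 212 212 212 212 210 210 210 210 210 210 211
 210 210 210 209 210 210 209 210 210 210 209 210 211 209 209 209 210 209
 209 210 209 215  78  68  67  69  67  68  70]
312 [ 68  68  67  82 130 126 200 208 206 207 206 206 204 205 206 206 206 205
 204 205 205 204 204 205 203 203 203 205 203 204 204 204 204 204 205 205
 204 203 203 206  70  67  68  68  68  68  69]
(22, 15, 63) [[302.  239.3]]
(22, -15, 63) [[269.1 240.3]]
(-22, -15, 63) [[266.8 193.3]]
(-22, 15, 63) [[301.2 192.2]]
(-35, -33, 0) [[252.  167.8]]
(35, -33, 0) [[255.6 230.4]]
```

```bash
python3 -c "
from h import *
go([532.8,-339.2,37],180.8)"
```

```text
t 2.85 pos [ 532.4 -351.9  175.3] toolx yaw 179.14 F [-1.06  0.52 -0.14] T [ 0.06 -0.04  0.  ] w 60.2
 shift [ -1.4 138.3 -12.4] turn [ 0.002 -0.029  0.008] joints [-0.33  0.44 -0.    0.   -1.14  0.32]
```

Call:
play_rows:
  series:
    - [-0.0014,0,-0.0124,0.002,-0.028,0.008,0.06]
    - [0,0.02,0,0,0,0,0.06]
    - [0,0.02,0,0,0,0,0.06]
    - [0,0.015,0,0,0,0,0.06]
    - [0,0,0,0,0,0,0.06]

```text
clock: 3.35
position: [536.4, -330.8, 120.0]
ee_rot: [-0.008, 0.707, -0.707, 0.011]
contact_force: [-0.9, 0.6, 0.4]
gripper_width: 60.0
```

```bash
python3 -c "
from h import *
go([532.8,-339.2,37],180.8)"
```

```text
t 3.35 pos [ 536.4 -330.8  120. ] toolx yaw -178.44 F [-0.85  0.57  0.41] T [-0.03  0.03 -0.  ] w 60.0
 shift [ 4.1 83.   8.3] turn [ 0.     0.013 -0.003] joints [-0.3   0.47 -0.1  -0.   -1.    0.33]
```

Call:
play_rows:
  series:
    - [0.0035,0.005,0.0075,0,0.011,-0.003,0.06]
    - [0,0.02,0,0,0,0,0.06]
    - [0,0.02,0,0,0,0,0.06]
    - [0,0,0,0,0,0,0.06]

```text
clock: 3.75
position: [536.6, -336.1, 78.1]
ee_rot: [0.006, -0.706, 0.708, -0.011]
contact_force: [0.3, 0.4, -0.2]
gripper_width: 60.1
```

```bash
python3 -c "
from h import *
go([532.8,-339.2,37],180.8)"
```

```text
t 3.75 pos [ 536.6 -336.1   78.1] toolx yaw -178.66 F [ 0.28  0.42 -0.17] T [0.02 0.15 0.02] w 60.1
 shift [ 4.2 41.1  2.9] turn [-0.003  0.009 -0.007] joints [-0.3   0.51 -0.15  0.   -0.91  0.33]
```

Call:
play_rows:
  series:
    - [0.004,0.014,0.003,-0.003,0.009,-0.006,0.06]
    - [0.001,0.014,0.001,0,0,0,0.06]
    - [0,0.012,0,0,0,0,0.06]
    - [0,0,0,0,0,0,0.06]

```text
clock: 4.15
position: [533.4, -341.3, 38.3]
ee_rot: [0.003, -0.706, 0.708, -0.007]
contact_force: [-0.4, 0.8, -1.5]
gripper_width: 60.0
```

```bash
python3 -c "
from h import *
go([532.8,-339.2,37],180.8)"
```

```text
t 4.15 pos [ 533.4 -341.3   38.3] toolx yaw -179.16 F [-0.39  0.81 -1.54] T [ 0.07 -0.02  0.03] w 60.0
 shift [ 0.5  1.3 -2.1] turn [-0.002  0.001 -0.006] joints [-0.31  0.56 -0.18  0.   -0.83  0.33]
```

Good. I'll close on the stem.

Call:
play_rows:
  series:
    - [0.0005,0.001,-0.002,-0.002,0,-0.006,0.04]
    - [0,0,0,0,0,0,0.02]
    - [0,0,0,0,0,0,0.015]
    - [0,0,0,0,0,0,0.015]
    - [0,0,0,0,0,0,0.015]

```text
clock: 4.65
position: [532.8, -339.5, 37.6]
ee_rot: [0.006, -0.707, 0.707, -0.005]
contact_force: [-0.7, -0.0, -0.9]
gripper_width: 28.0
```

```bash
python3 -c "
from h import *
g=snap('wrist','w2')
go([532.8,-339.2,37],180.8)"
```

```text
t 4.7 pos [ 532.8 -339.5   37.7] toolx yaw -179.15 F [-0.14 -0.61 -0.53] T [-0.1   0.11  0.03] w 27.5
 shift [-0.   0.7 -0.3] turn [-0.     0.001  0.001] joints [-0.31  0.56 -0.18  0.   -0.83  0.33]
```

View pics/w2.png

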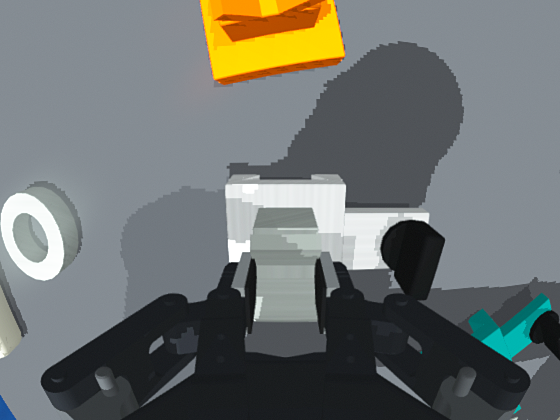

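The wrist view shows the stem between the pads at about (250–322, 250–320). Now I'll lift.

Call:
play_rows:
  series:
    - [0,0,0,0,0,0,0.015]
    - [0,0,0,0,0,0,0.015]
    - [0,-0.01,0,0,0,0,0.015]
    - [0,-0.02,0,0,0,0,0.015]
    - [0,-0.03,0,0,0,0,0.015]
    - [0,-0.03,0,0,0,0,0.015]
    - [0,0,0,0,0,0,0.015]

```text
clock: 5.4
position: [529.0, -336.5, 124.8]
ee_rot: [-0.008, 0.71, -0.704, -0.0]
contact_force: [1.2, -0.8, -5.2]
gripper_width: 27.6
```

```bash
python3 -c "
from h import *
go([532.8,-339.2,130],180.8)"
```

```text
t 5.4 pos [ 529.  -336.5  124.8] toolx yaw -179.33 F [ 1.2  -0.8  -5.18] T [-0.17 -0.47  0.03] w 27.6
 shift [-3.7 -5.3  2.7] turn [ 0.009 -0.002  0.012] joints [-0.31  0.46 -0.09 -0.   -1.03  0.33]
```

Call:
play_rows:
  series:
    - [0.002,-0.002,-0.02,0.005,0.034,0.006,0.015]
    - [0.003,0,-0.035,0.004,0.034,0.006,0.015]
    - [0.003,0,-0.036,0,0.034,0,0.015]
    - [0.003,0,-0.036,0,0.034,0,0.015]
    - [0.003,0,-0.036,0,0.034,0,0.015]
    - [0.003,0,-0.036,0,0.034,0,0.015]
    - [0.003,0,-0.036,0,0.034,0,0.015]
    - [0.003,0,-0.036,0,0.034,0,0.015]
    - [0.003,0,-0.036,0,0.034,0,0.015]
    - [0.002,0,-0.025,0,0.034,0,0.015]

```text
clock: 6.4
position: [539.0, 6.3, 108.6]
ee_rot: [0.116, 0.697, -0.694, -0.136]
contact_force: [0.8, -0.1, -6.0]
gripper_width: 27.6
```

```bash
python3 -c "
from h import *
go([555.2,15.7,120],161.1)"
```

```text
t 6.4 pos [539.    6.3 108.6] toolx yaw 159.45 F [ 0.76 -0.1  -5.96] T [-0.14 -0.21  0.01] w 27.6
 shift [-11.5 -11.8 -14.4] turn [-0.001 -0.029  0.03 ] joints [ 0.3   0.35 -0.32 -0.02 -0.93 -0.65]
```

Call:
play_rows:
  series:
    - [-0.006,-0.006,-0.007,0,-0.015,0.015,0.015]
    - [-0.005,-0.005,-0.006,0,-0.013,0.012,0.015]
    - [0,0,0,0,0,0,0.015]
    - [0,0,0,0,0,0,0.015]

```text
clock: 6.8
position: [551.5, 17.2, 114.5]
ee_rot: [-0.111, -0.697, 0.699, 0.118]
contact_force: [-0.5, 0.7, -6.4]
gripper_width: 27.1
```

```bash
python3 -c "
from h import *
go([555.2,15.7,100],161.1)
g=snap('wrist','w3');t=snap('top','t3')
e=np.array([np.cos(np.radians(71.1)),np.sin(np.radians(71.1)),0]);n=np.array([-e[1],e[0],0]);P=np.array([585,102.75,0])
for p in [(-46,20,26),(-46,-20,26),(-46,14,12),(-46,-14,12),(-30,22,26),(-30,-22,26),(110,22,26),(110,-22,26),(-150,65,12),(-150,-65,12)]: print(p,fproj(g,P+e*p[0]+n*p[1]+[0,0,p[2]]).round(1))"
```

```text
t 6.8 pos [551.5  17.2 114.5] toolx yaw 161.31 F [-0.53  0.71 -6.39] T [-0.04 -0.02  0.05] w 27.1
 shift [-4.1 14.5  0.2] turn [-0.004  0.004  0.01 ] joints [ 0.32  0.36 -0.3  -0.   -0.93 -0.65]
(-46, 20, 26) [[303.7 259. ]]
(-46, -20, 26) [[256.8 258.9]]
(-46, 14, 12) [[296.  252.4]]
(-46, -14, 12) [[264.6 252.4]]
(-30, 22, 26) [[305.5 275.5]]
(-30, -22, 26) [[255.  275.4]]
(110, 22, 26) [[300.9 385.8]]
(110, -22, 26) [[260.5 385.7]]
(-150, 65, 12) [[359.  135.2]]
(-150, -65, 12) [[201.9 134.9]]
```

View pics/w3.png

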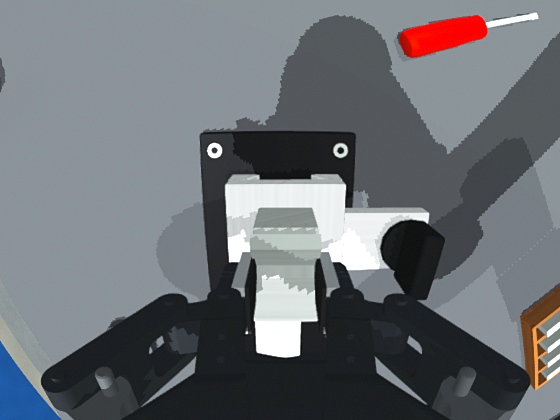

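The wrist view shows the plate's rear screws at about (214,150) and (341,150), with a short piece of rail at (256–301, 320–358). The plate midline is left of the prediction, so I'll measure it precisely.

```bash
python3 -c "
from h import *;import pickle
g=pickle.load(open('w3.pkl','rb'));G=g['color'].max(2).astype(int)
e=np.array([np.cos(np.radians(71.1)),np.sin(np.radians(71.1)),0]);n=np.array([-e[1],e[0],0]);P=np.array([585,102.75,0])
f=lambda W:((W-P)@e,(W-P)@n)
for (x,y) in ((214,150),(341,150)):
    w=(G[y-9:y+10,x-9:x+10]>150);yy,xx=np.nonzero(w);c=np.array([xx.mean()+x-9,yy.mean()+y-9]);W=ftoz(g,c,12)[0];print('screw',c,W.round(1),[round(v,1) for v in f(W)])
for r in (328,336,344,350): 
    row=G[r,240:320];k=np.nonzero(row>170)[0]+240;A,B=ftoz(g,[[k[0]-.5,r],[k[-1]+.5,r]],26);print(r,k[0],k[-1],f(A),f(B))
for r in (185,195,205): 
    k=np.nonzero(G[r,205:360]>150)[0]+205;print('carr',r,k[0],k[-1])
S=np.array([[234,259],[127.8,220.8],[249.5,218],[144.5,180.5]]);w=toz(pickle.load(open('d0.pkl','rb'))['top'],S,12)
print([tuple(np.round(f(x),1)) for x in w])
"
```

```text
screw [214.20754717 150.11320755] [592.5 -44.6  12. ] [np.float64(-137.0), np.float64(-54.9)]
screw [340.26984127 149.78571429] [493.7 -11.2  12. ] [np.float64(-137.3), np.float64(49.5)]
328 255 300 (np.float64(27.69388901246042), np.float64(-24.68328018054165)) (np.float64(27.482644496818953), np.float64(19.127030600854376))
336 256 299 (np.float64(37.63539678294361), np.float64(-24.13767504076553)) (np.float64(37.41839699507043), np.float64(18.437421616103396))
344 256 299 (np.float64(48.00118778521076), np.float64(-24.578749966415423)) (np.float64(47.767912610442664), np.float64(18.717942246500215))
350 256 299 (np.float64(56.0604187830175), np.float64(-24.929636594776497)) (np.float64(55.814012820940164), np.float64(18.939882408470883))
carr 185 225 345
carr 195 225 345
carr 205 226 344
[(np.float64(-135.0), np.float64(51.7)), (np.float64(137.3), np.float64(52.4)), (np.float64(-135.5), np.float64(-52.6)), (np.float64(137.0), np.float64(-52.6))]
```

```bash
sed -i '$a e=np.array([np.cos(np.radians(71.2)),np.sin(np.radians(71.2)),0]);n=np.array([-e[1],e[0],0]);P0=np.array([587.36,100.99,0])\ndef pf():\n    from bench import read_state\n    s=read_state();W=s["position"]-P0;F=s["contact_force"];print("plate x,y",(W@e).round(2),(W@n).round(2),"z",s["position"][2].round(2),"Fx,y",(F@e).round(2),(F@n).round(2),F[2].round(2))\ndef gop(x,y,z,yaw=161.2): go(P0+e*x+n*y+[0,0,z],yaw);pf()' h.py
python3 -c "
from h import *
gop(-92,0,65)"
```

```text
t 6.9 pos [551.8  17.  114.8] toolx yaw 161.28 F [-0.95 -0.46 -6.38] T [-0.06 -0.03  0.03] w 27.3
 shift [-7.1 49.7  0.8] turn [-0.004  0.001  0.009] joints [ 0.32  0.36 -0.3  -0.   -0.93 -0.65]
plate x,y -91.02 6.63 z 114.79 Fx,y -0.74 0.75 -6.38
```

Call:
play_rows:
  series:
    - [-0.0055,0,0.001,-0.004,0,0.009,0.015]
    - [0,0.015,0,0,0,0,0.015]
    - [0,0.015,0,0,0,0,0.015]
    - [0,0.01,0,0,0,0,0.015]
    - [0,0,0,0,0,0,0.015]

```text
clock: 7.4
position: [557.8, 10.4, 74.3]
ee_rot: [0.118, 0.698, -0.697, -0.115]
contact_force: [0.8, 0.4, -7.5]
gripper_width: 27.7
```

```bash
python3 -c "
from h import *
gop(-92,0,51)"
```

```text
t 7.4 pos [557.8  10.4  74.3] toolx yaw 161.01 F [ 0.82  0.37 -7.5 ] T [-0.03  0.12 -0.01] w 27.7
 shift [ 1.2 23.3 -3.2] turn [ 0.002 -0.003 -0.003] joints [ 0.31  0.41 -0.34  0.   -0.82 -0.64]
plate x,y -95.27 -1.16 z 74.26 Fx,y 0.62 -0.66 -7.5
```

Call:
play_rows:
  series:
    - [0.001,0.007,-0.003,0.002,-0.003,-0.003,0.015]
    - [0,0.007,0,0,0,0,0.015]
    - [0,0.004,0,0,0,0,0.015]
    - [0,0,0,0,0,0,0.015]

```text
clock: 7.8
position: [559.3, 13.6, 56.1]
ee_rot: [0.117, 0.698, -0.698, -0.115]
contact_force: [-0.7, -0.1, -6.4]
gripper_width: 27.5
```

```bash
python3 -c "
from h import *
gop(-92,0,50)"
```

```text
t 7.8 pos [559.3  13.6  56.1] toolx yaw 161.19 F [-0.74 -0.14 -6.44] T [-0.06  0.04 -0.  ] w 27.5
 shift [1.6 6.1 0.2] turn [ 0.001 -0.    -0.003] joints [ 0.31  0.43 -0.35  0.   -0.78 -0.64]
plate x,y -91.78 -1.56 z 56.1 Fx,y -0.37 0.65 -6.44
```

Call:
play_rows:
  series:
    - [0.0015,0.002,0,0,0,-0.003,0.015]
    - [0,0.002,0,0,0,0,0.015]
    - [0,0,0,0,0,0,0.015]

```text
clock: 8.1
position: [558.3, 14.4, 52.4]
ee_rot: [0.116, 0.698, -0.697, -0.115]
contact_force: [-0.5, 0.5, -6.9]
gripper_width: 27.3
```

```bash
python3 -c "
from h import *
gop(-92,0,50)"
```

```text
t 8.1 pos [558.3  14.4  52.4] toolx yaw 161.23 F [-0.48  0.5  -6.86] T [ 0.01 -0.03 -0.04] w 27.3
 shift [0.4 2.4 0.7] turn [ 0.001  0.    -0.001] joints [ 0.32  0.44 -0.36 -0.   -0.77 -0.64]
plate x,y -91.34 -0.38 z 52.36 Fx,y 0.32 0.62 -6.86
```

Call:
play_rows:
  series:
    - [0,0.0015,0,0,0,0,0.015]
    - [0,0.001,0,0,0,0,0.015]
    - [0,0,0,0,0,0,0.015]

```text
clock: 8.4
position: [558.7, 14.5, 50.1]
ee_rot: [0.116, 0.698, -0.697, -0.115]
contact_force: [-0.4, 0.1, -6.6]
gripper_width: 27.7
```

```bash
python3 -c "
from h import *
gop(-92,0,50)
g=snap('wrist','w4');import pickle
G=g['color'].max(2).astype(int)
f=lambda W:(((W-P0)@e).round(1),((W-P0)@n).round(1))
for (x,y) in ((214,150),(341,150)):
    w=(G[y-40:y+10,x-12:x+13]>150);yy,xx=np.nonzero(w);
    print(len(yy), f(ftoz(g,[xx.mean()+x-12,yy.mean()+y-40],12)[0]) if len(yy) else 0)
"
```

```text
t 8.4 pos [558.7  14.5  50.1] toolx yaw 161.24 F [-0.44  0.09 -6.63] T [ 0.03 -0.09 -0.05] w 27.7
 shift [0.7 0.1 0.9] turn [ 0.002  0.001 -0.002] joints [ 0.32  0.44 -0.36 -0.   -0.77 -0.64]
plate x,y -91.13 -0.7 z 50.12 Fx,y -0.06 0.45 -6.63
640 (np.float64(-158.4), np.float64(-46.5))
0 0
```

View pics/w4.png

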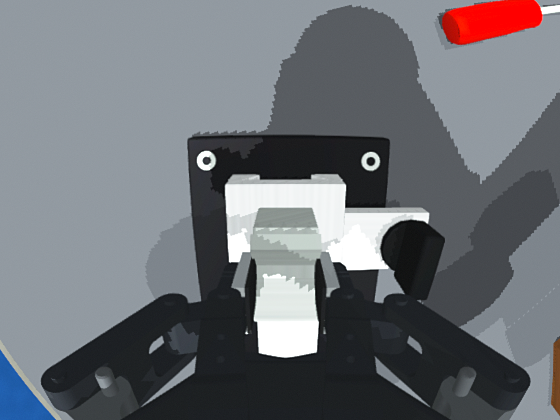

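Screws are now at about (206,160) and (371,161). The carriage base spans columns 226–345.

```bash
python3 -c "
from h import *;import pickle
g=pickle.load(open('w4.pkl','rb'));G=g['color'].max(2).astype(int)
f=lambda W:(((W-P0)@e).round(2),((W-P0)@n).round(2))
for (x,y) in ((206,160),(371,161)):
    w=(G[y-11:y+12,x-11:x+12]>150);yy,xx=np.nonzero(w);print(f(ftoz(g,[xx.mean()+x-11,yy.mean()+y-11],12)[0]))
for r in (185,192,200):
    k=np.nonzero(G[r,200:358]>150)[0]+200;A,B=ftoz(g,[[k[0]-.5,r],[k[-1]+.5,r]],42.5);print('carr',k[0],k[-1],f(A),f(B))
for r in (328,340,350): 
    row=G[r,240:330];k=np.nonzero(row>170)[0]+240;A,B=ftoz(g,[[k[0]-.5,r],[k[-1]+.5,r]],26);print('rail',r,k[0],k[-1],f(A),f(B))
o=np.array(g['origin']);print('cam',f(o),R.from_quat(g['orientation']).as_matrix()[:,2]@n)
"
```

```text
(np.float64(-136.28), np.float64(-52.13))
(np.float64(-136.18), np.float64(52.52))
carr 225 345 (np.float64(-126.64), np.float64(-34.48)) (np.float64(-126.77), np.float64(31.17))
carr 225 345 (np.float64(-122.73), np.float64(-34.66)) (np.float64(-122.86), np.float64(31.36))
carr 226 344 (np.float64(-118.21), np.float64(-34.31)) (np.float64(-118.34), np.float64(31.02))
rail 328 258 317 (np.float64(-19.94), np.float64(-21.12)) (np.float64(-19.98), np.float64(21.57))
rail 340 258 316 (np.float64(-8.61), np.float64(-21.59)) (np.float64(-8.67), np.float64(21.43))
rail 350 259 316 (np.float64(1.35), np.float64(-21.28)) (np.float64(1.31), np.float64(21.95))
cam (np.float64(-163.64), np.float64(-1.19)) -0.0020659956864003404
```

Call:
play_rows:
  series:
    - [0.0018,0,0,0.002,0,-0.002,0.015]
    - [0.0003,0.0005,0,0,0,0,0.015]
    - [0,0.0005,0,0,0,0,0.015]
    - [0,0,0,0,0,0,0.015]

```text
clock: 8.85
position: [556.9, 15.3, 49.7]
ee_rot: [-0.115, -0.698, 0.698, 0.115]
contact_force: [0.1, 0.2, -5.8]
gripper_width: 27.4
```

```bash
python3 -c "
from h import *
gop(-92,1.3,49.5)"
```

```text
t 8.85 pos [556.9  15.3  49.7] toolx yaw 161.25 F [ 0.15  0.19 -5.84] T [0.04 0.02 0.06] w 27.4
 shift [0.1 0.2 1. ] turn [-0.     0.001 -0.   ] joints [ 0.32  0.44 -0.36  0.   -0.77 -0.65]
plate x,y -90.97 1.25 z 49.75 Fx,y 0.23 -0.08 -5.84
```

Call:
play_rows:
  series:
    - [0,0.0008,0,0,0,0,0.015]
    - [0,0.0005,0,0,0,0,0.015]
    - [0,0,0,0,0,0,0.015]

```text
clock: 9.15
position: [557.0, 15.3, 49.7]
ee_rot: [-0.115, -0.698, 0.698, 0.115]
contact_force: [-0.1, 0.1, -4.9]
gripper_width: 27.3
```

```bash
python3 -c "
from h import *
gop(-92,1.3,49.5)"
```

```text
t 9.15 pos [557.   15.3  49.7] toolx yaw 161.27 F [-0.12  0.08 -4.89] T [ 0.03  0.2  -0.01] w 27.3
 shift [0.2 0.2 1.1] turn [-0.     0.001 -0.001] joints [ 0.32  0.44 -0.36  0.   -0.77 -0.65]
plate x,y -90.95 1.13 z 49.69 Fx,y 0.04 0.14 -4.89
```

Call:
play_rows:
  series:
    - [0,0.0003,-0.003,0,0,0,0.015]
    - [0,0.0003,-0.004,0,0,0,0.015]
    - [0,0.0003,-0.004,0,0,0,0.015]
    - [0,0.0003,-0.004,0,0,0,0.015]
    - [0,0,0,0,0,0,0.015]

```text
clock: 9.65
position: [563.0, 29.5, 49.7]
ee_rot: [-0.115, -0.697, 0.698, 0.114]
contact_force: [-1.1, -1.1, -2.6]
gripper_width: 27.8
```

```bash
python3 -c "
from h import *
gop(-60,1.3,49.5)"
```

```text
t 9.65 pos [563.   29.5  49.7] toolx yaw 161.35 F [-1.07 -1.1  -2.56] T [-0.18  0.29  0.03] w 27.8
 shift [  1.2   0.1 -15.5] turn [-0.001  0.003 -0.003] joints [ 0.34  0.45 -0.35  0.   -0.77 -0.67]
plate x,y -75.49 0.01 z 49.65 Fx,y -1.39 0.66 -2.56
```

Call:
play_rows:
  series:
    - [0.001,0.0001,-0.003,0,0.003,-0.002,0.015]
    - [0.0005,0.0001,-0.004,0,0,0,0.015]
    - [0.0003,0.0001,-0.004,0,0,0,0.015]
    - [0,0.0001,-0.004,0,0,0,0.015]
    - [0,0,0,0,0,0,0.015]

```text
clock: 10.15
position: [567.1, 45.7, 49.6]
ee_rot: [-0.116, -0.697, 0.698, 0.115]
contact_force: [-0.0, -0.2, -0.9]
gripper_width: 27.5
```

```bash
python3 -c "
from h import *
gop(-40,1.0,49.5)"
```

```text
t 10.15 pos [567.1  45.7  49.6] toolx yaw 161.18 F [-0.04 -0.25 -0.85] T [-0.3   0.18  0.03] w 27.5
 shift [ -0.4   0.1 -18.9] turn [-0.001 -0.    -0.002] joints [ 0.37  0.46 -0.34  0.   -0.78 -0.7 ]
plate x,y -58.9 1.4 z 49.64 Fx,y -0.24 -0.04 -0.85
```

Call:
play_rows:
  series:
    - [0,0,-0.004,0,0,0,0.015]
    - [0,0,-0.005,0,0,0,0.015]
    - [0,0,-0.005,0,0,0,0.015]
    - [0,0,-0.005,0,0,0,0.015]
    - [0,0,-0.005,0,0,0,0.015]
    - [0,0,-0.005,0,0,0,0.015]

```text
clock: 10.75
position: [576.8, 74.7, 49.6]
ee_rot: [-0.116, -0.697, 0.698, 0.115]
contact_force: [-0.7, -3.1, 0.7]
gripper_width: 27.3
```

```bash
python3 -c "
from h import *
gop(-10,1.0,49.5)"
```

```text
t 10.75 pos [576.8  74.7  49.6] toolx yaw 161.14 F [-0.72 -3.13  0.71] T [-0.93  0.3   0.09] w 27.3
 shift [ -0.5   0.1 -18.3] turn [-0.002 -0.001 -0.001] joints [ 0.41  0.47 -0.3   0.   -0.79 -0.74]
plate x,y -28.29 1.52 z 49.63 Fx,y -3.19 -0.32 0.71
```

Call:
play_rows:
  series:
    - [0,-0.0005,-0.005,0,0,0,0.015]
    - [0,-0.0002,-0.005,0,0,0,0.015]
    - [0,0,-0.005,0,0,0,0.015]
    - [0,0,-0.005,0,0,0,0.015]
    - [0,0,-0.005,0,0,0,0.015]
    - [0,0,-0.005,0,0,0,0.015]
    - [0,0,-0.005,0,0,0,0.015]

```text
clock: 11.45
position: [589.2, 110.9, 49.7]
ee_rot: [-0.116, -0.697, 0.698, 0.116]
contact_force: [-0.7, -3.0, -0.0]
gripper_width: 27.9
```

```bash
python3 -c "
from h import *
gop(20,1.0,49.5)"
```

```text
t 11.45 pos [589.2 110.9  49.7] toolx yaw 161.14 F [-0.7  -3.03 -0.04] T [-0.86  0.11  0.07] w 27.9
 shift [ -0.5   0.2 -10. ] turn [-0.002 -0.001 -0.001] joints [ 0.46  0.5  -0.26  0.   -0.82 -0.79]
plate x,y 9.97 1.5 z 49.68 Fx,y -3.09 -0.32 -0.04
```

Call:
play_rows:
  series:
    - [0,0,-0.004,0,0,0,0.015]
    - [0,0,-0.004,0,0,0,0.015]
    - [0,0,-0.004,0,0,0,0.015]
    - [0,0,-0.003,0,0,0,0.015]
    - [0,0,-0.002,0,0,0,0.015]
    - [0,0,-0.002,0,0,0,0.015]
    - [0,0,-0.002,0,0,0,0.015]

```text
clock: 12.15
position: [596.6, 132.7, 49.7]
ee_rot: [-0.116, -0.697, 0.698, 0.116]
contact_force: [-0.0, -3.6, -1.7]
gripper_width: 27.3
```

```bash
python3 -c "
from h import *
gop(35,1.0,49.5)"
```

```text
t 12.15 pos [596.6 132.7  49.7] toolx yaw 161.15 F [-0.   -3.62 -1.69] T [-0.95  0.1   0.04] w 27.3
 shift [-0.5  0.2 -2. ] turn [-0.002 -0.001 -0.001] joints [ 0.48  0.52 -0.23  0.   -0.83 -0.82]
plate x,y 32.97 1.47 z 49.72 Fx,y -3.42 -1.16 -1.69
```

Call:
play_rows:
  series:
    - [0,0,-0.002,0,0,0,0.015]
    - [0,0,-0.002,0,0,0,0.015]
    - [0,0,-0.002,0,0,0,0.015]

```text
clock: 12.45
position: [598.6, 138.5, 49.7]
ee_rot: [-0.116, -0.697, 0.698, 0.116]
contact_force: [0.3, -2.9, -2.4]
gripper_width: 27.7
```

```bash
python3 -c "
from h import *
pf()"
```

```text
plate x,y 39.16 1.45 z 49.71 Fx,y -2.61 -1.18 -2.35
```

Call:
play_rows:
  series:
    - [0,0,-0.0015,0,0,0,0.015]
    - [0,0,-0.0015,0,0,0,0.015]

```text
clock: 12.65
position: [599.7, 141.6, 49.7]
ee_rot: [-0.116, -0.697, 0.698, 0.116]
contact_force: [-0.3, -3.5, -1.5]
gripper_width: 27.5
```

Call:
play_rows:
  series:
    - [0,0,-0.0015,0,0,0,0.015]
    - [0,0,-0.0015,0,0,0,0.015]

```text
clock: 12.85
position: [600.7, 144.6, 49.7]
ee_rot: [-0.116, -0.697, 0.698, 0.116]
contact_force: [0.5, -3.8, -2.0]
gripper_width: 27.6
```

Call:
play_rows:
  series:
    - [0,0,-0.0015,0,0,0,0.015]
    - [0,0,-0.0015,0,0,0,0.015]

```text
clock: 13.05
position: [601.4, 146.9, 49.8]
ee_rot: [-0.116, -0.696, 0.699, 0.116]
contact_force: [-0.7, -8.0, 1.4]
gripper_width: 27.6
```

```bash
python3 -c "
from h import *
pf()"
```

```text
plate x,y 47.95 1.47 z 49.85 Fx,y -7.76 -1.93 1.4
```

Call:
play_rows:
  series:
    - [0,0,-0.0008,0,0,0,0.015]
    - [0,0,-0.0004,0,0,0,0.015]

```text
clock: 13.25
position: [601.4, 146.8, 49.9]
ee_rot: [-0.115, -0.695, 0.7, 0.116]
contact_force: [-0.1, -3.4, -1.8]
gripper_width: 27.2
```

```bash
python3 -c "
from h import *
pf()"
```

```text
plate x,y 47.88 1.44 z 49.88 Fx,y -3.24 -1.0 -1.8
```

Call:
play_rows:
  series:
    - [0,0,-0.0015,0,0,0,0.015]
    - [0,0,-0.001,0,0,0,0.015]

```text
clock: 13.45
position: [601.5, 146.9, 49.9]
ee_rot: [-0.115, -0.694, 0.701, 0.117]
contact_force: [-0.4, -6.7, -0.7]
gripper_width: 27.4
```

```bash
python3 -c "
from h import *
pf()"
```

```text
plate x,y 48.01 1.44 z 49.94 Fx,y -6.49 -1.76 -0.7
```

Call:
play_rows:
  series:
    - [0,0,-0.0025,0,0,0,0.015]
    - [0,0,-0.0015,0,0,0,0.015]

```text
clock: 13.65
position: [601.6, 147.1, 50.1]
ee_rot: [-0.113, -0.691, 0.704, 0.118]
contact_force: [-0.8, -7.0, 0.2]
gripper_width: 27.4
```

```bash
python3 -c "
from h import *
gop(50,1.44,49.7)"
```

```text
t 13.65 pos [601.6 147.1  50.1] toolx yaw 161.13 F [-0.84 -6.99  0.25] T [-2.02 -0.03  0.13] w 27.4
 shift [ 0.   0.4 -1.8] turn [-0.019 -0.001  0.004] joints [ 0.51  0.53 -0.2   0.01 -0.86 -0.84]
plate x,y 48.19 1.41 z 50.09 Fx,y -6.89 -1.45 0.25
```

Call:
play_rows:
  series:
    - [0,0.0004,-0.001,-0.015,0,0.003,0.015]
    - [0,0,-0.001,-0.01,0,0,0.015]

```text
clock: 13.85
position: [601.6, 147.3, 49.9]
ee_rot: [0.115, 0.699, -0.696, -0.116]
contact_force: [-0.5, -5.5, -2.2]
gripper_width: 27.4
```

```bash
python3 -c "
from h import *
gop(50,1.44,49.7)"
```

```text
t 13.85 pos [601.6 147.3  49.9] toolx yaw 161.15 F [-0.52 -5.47 -2.19] T [-1.68 -0.    0.05] w 27.4
 shift [ 0.   0.2 -1.6] turn [ 0.003 -0.001  0.002] joints [ 0.5   0.53 -0.2  -0.01 -0.84 -0.82]
plate x,y 48.4 1.43 z 49.88 Fx,y -5.34 -1.27 -2.19
```

Call:
play_rows:
  series:
    - [0,0,-0.0025,-0.006,0,0,0.015]
    - [0,0,-0.002,-0.006,0,0,0.015]

```text
clock: 14.05
position: [601.8, 147.9, 50.0]
ee_rot: [0.115, 0.701, -0.694, -0.117]
contact_force: [0.2, -8.4, 0.2]
gripper_width: 27.7
```

```bash
python3 -c "
from h import *
gop(50,1.44,49.7)"
```

```text
t 14.05 pos [601.8 147.9  50. ] toolx yaw 161.15 F [ 0.24 -8.37  0.18] T [-2.64 -0.04 -0.  ] w 27.7
 shift [-0.   0.3 -1. ] turn [ 0.009 -0.001  0.004] joints [ 0.5   0.53 -0.2  -0.01 -0.84 -0.82]
plate x,y 49.04 1.47 z 49.96 Fx,y -7.84 -2.92 0.18
```

Call:
play_rows:
  series:
    - [0,0,-0.0025,0.002,0,0.003,0.015]
    - [0,0,-0.002,0.002,0,0,0.015]
    - [0,0,-0.0015,0,0,0,0.015]

```text
clock: 14.35
position: [601.7, 147.6, 50.0]
ee_rot: [-0.114, -0.696, 0.699, 0.118]
contact_force: [-0.2, -7.2, 0.2]
gripper_width: 27.4
```

```bash
python3 -c "
from h import *
gop(50,1.44,49.7)"
```

```text
t 14.35 pos [601.7 147.6  50. ] toolx yaw 161.1 F [-0.23 -7.15  0.24] T [-2.    0.04  0.06] w 27.4
 shift [-0.   0.2 -1.3] turn [-0.006 -0.002  0.005] joints [ 0.5   0.53 -0.2   0.   -0.85 -0.83]
plate x,y 48.71 1.46 z 49.96 Fx,y -6.85 -2.09 0.24
```

Call:
play_rows:
  series:
    - [0,0,0,0,0,0,0.035]
    - [0,0,0,0,0,0,0.045]
    - [0,0,0,0,0,0,0.05]
    - [0,-0.01,0,0,0,0,0.05]
    - [0,-0.025,0,0,0,0,0.05]
    - [0,-0.03,0,0,0,0,0.05]
    - [0,-0.025,0,0,0,0,0.05]
    - [0,0,0,0,0,0,0.05]

```text
clock: 15.15
position: [605.8, 153.5, 148.0]
ee_rot: [0.117, 0.699, -0.696, -0.113]
contact_force: [0.7, 0.5, 0.7]
gripper_width: 49.7
```

```bash
python3 -c "
from h import *
gop(48,70,135)
g=snap('wrist','w5')"
```

```text
t 15.15 pos [605.8 153.5 148. ] toolx yaw 161.28 F [0.66 0.46 0.67] T [-0.02 -0.05 -0.03] w 49.7
 shift [70.6 12.7  7.7] turn [ 0.005  0.001 -0.004] joints [ 0.51  0.43 -0.09 -0.   -1.05 -0.83]
plate x,y 55.69 -0.57 z 148.0 Fx,y 0.65 -0.47 0.67
```

View pics/w5.png

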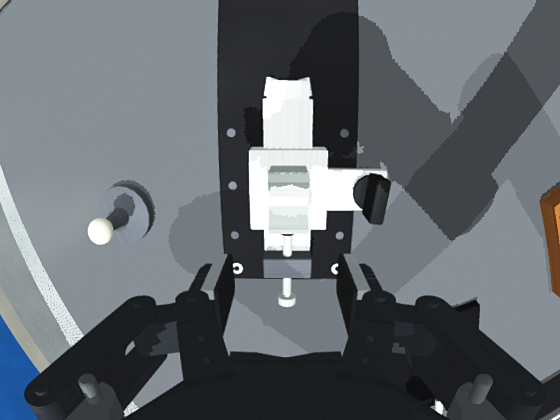

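The carriage sits on the rail against the buffer. The base spans about (249–327, 149–230), the knob bar is near (376,198), and the ball standard at (125,210) is undisturbed.

```bash
python3 -c "
from h import *;import pickle
g=pickle.load(open('w5.pkl','rb'));G=g['color'].max(2).astype(int)
f=lambda W:(((W-P0)@e).round(1),((W-P0)@n).round(1))
for r in (160,165,225):
    k=np.nonzero(G[r,235:345]>150)[0]+235;A,B=ftoz(g,[[k[0]-.5,r],[min(k[-1],330)+.5,r]],42);print('base',k[0],k[-1],f(A),f(B))
for c in (255,258,322):
    k=np.nonzero(G[140:245,c]>150)[0]+140;A,B=ftoz(g,[[c,k[0]-.5],[c,k[-1]+.5]],42);print('basecol',k[0],k[-1],f(A),f(B))
for s in (0,.1):
  for p in [(-18,-6),(-18,6),(18,6),(18,-6)]:
    c,q=np.cos(-s),np.sin(-s);x,y=c*p[0]-q*p[1],q*p[0]+c*p[1]
    print(s,p,fproj(g,P0+e*(48+x)+n*(70+y)+[0,0,79]).round(1))
cv2.imwrite('pics/c5.png',cv2.resize(g['color'][160:235,340:400,::-1],None,fx=8,fy=8,interpolation=0))
"
```

```text
base 249 327 (np.float64(20.5), np.float64(-32.5)) (np.float64(20.3), np.float64(33.5))
base 249 327 (np.float64(24.8), np.float64(-32.6)) (np.float64(24.5), np.float64(33.6))
base 250 325 (np.float64(78.0), np.float64(-33.2)) (np.float64(77.8), np.float64(33.8))
basecol 147 229 (np.float64(9.2), np.float64(-26.9)) (np.float64(82.2), np.float64(-28.4))
basecol 147 229 (np.float64(9.3), np.float64(-24.4)) (np.float64(82.2), np.float64(-25.7))
basecol 147 229 (np.float64(9.0), np.float64(28.6)) (np.float64(82.0), np.float64(30.8))
0 (-18, -6) [[373.5 180.9]]
0 (-18, 6) [[388.6 181.2]]
0 (18, 6) [[384.6 226.4]]
0 (18, -6) [[370.  226.5]]
0.1 (-18, -6) [[375.9 180.3]]
0.1 (-18, 6) [[390.8 182.1]]
0.1 (18, 6) [[382.3 227.1]]
0.1 (18, -6) [[367.8 225.7]]
```

View pics/c5.png

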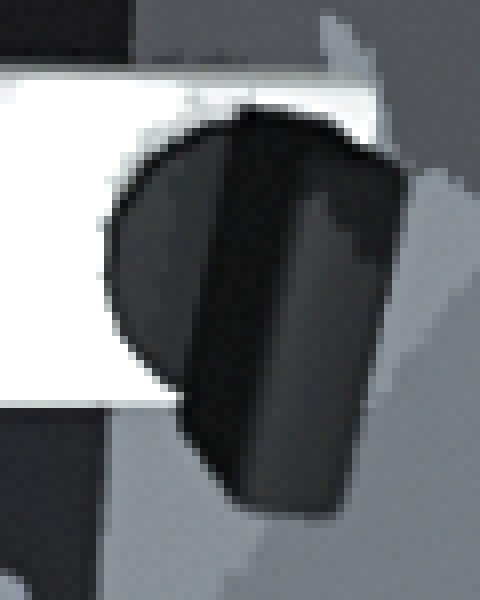

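Call:
play_rows:
  series:
    - [0.02,0,0.002,0,0.03,0,0.04]
    - [0.02,0,0.003,0,0.03,0,0.04]
    - [0.02,0,0.003,0,0.03,0,0.04]
    - [0.008,0,0,0,0.01,0,0.04]
    - [0,0,0,0,0,0,0.04]

```text
clock: 15.7
position: [535.2, 171.1, 143.8]
ee_rot: [0.151, 0.692, -0.689, -0.152]
contact_force: [0.2, 0.6, -0.2]
gripper_width: 40.2
```

```bash
python3 -c "
from h import *
gop(47.2,70.6,100,155.5)"
```

```text
t 15.7 pos [535.2 171.1 143.8] toolx yaw 155.28 F [ 0.18  0.63 -0.23] T [-0.05 -0.01  0.  ] w 40.2
 shift [-1.7 43.8  2.3] turn [ 0.003 -0.004  0.002] joints [ 0.6   0.34 -0.25 -0.   -0.99 -1.03]
plate x,y 49.51 71.99 z 143.81 Fx,y 0.65 0.03 -0.23
```

Call:
play_rows:
  series:
    - [-0.0015,0.01,0.002,0.003,-0.004,0.002,0.04]
    - [0,0.02,0,0,0,0,0.04]
    - [0,0.014,0,0,0,0,0.04]
    - [0,0,0,0,0,0,0.04]

```text
clock: 16.1
position: [538.2, 168.4, 96.2]
ee_rot: [0.15, 0.691, -0.691, -0.149]
contact_force: [0.1, -0.7, 0.0]
gripper_width: 40.1
```

```bash
python3 -c "
from h import *
gop(47.2,70.6,55,155.5)"
```

```text
t 16.1 pos [538.2 168.4  96.2] toolx yaw 155.59 F [ 0.11 -0.7   0.02] T [-0.06  0.02  0.01] w 40.1
 shift [ 2.3 41.2  1. ] turn [ 0.     0.002 -0.001] joints [ 0.59  0.39 -0.3   0.   -0.88 -1.02]
plate x,y 47.94 68.25 z 96.16 Fx,y -0.63 -0.33 0.02
```

Call:
play_rows:
  series:
    - [0.0022,0.01,0.001,0,0,0,0.04]
    - [0,0.014,0,0,0,0,0.04]
    - [0,0.012,0,0,0,0,0.04]
    - [0,0.004,0,0,0,0,0.04]
    - [0,0,0,0,0,0,0.04]

```text
clock: 16.6
position: [537.5, 167.8, 52.9]
ee_rot: [-0.15, -0.691, 0.691, 0.149]
contact_force: [0.0, 0.6, -0.0]
gripper_width: 39.9
```

```bash
python3 -c "
from h import *
gop(47.2,70.6,55,155.5)"
```

```text
t 16.6 pos [537.5 167.8  52.9] toolx yaw 155.56 F [ 0.02  0.61 -0.  ] T [ 0.   -0.01  0.  ] w 39.9
 shift [ 1.9 -2.1  0.2] turn [ 0.     0.001 -0.002] joints [ 0.59  0.44 -0.35  0.   -0.78 -1.02]
plate x,y 47.2 68.74 z 52.95 Fx,y 0.58 0.18 -0.0
```

Call:
play_rows:
  series:
    - [0.0019,-0.002,0,0,0,0,0.04]
    - [0.0003,0,0,0,0,0,0.04]
    - [0,0,0,0,0,0,0.03]

```text
clock: 16.9
position: [536.2, 169.3, 56.3]
ee_rot: [0.151, 0.692, -0.691, -0.148]
contact_force: [0.5, -0.2, -0.1]
gripper_width: 30.3
```

```bash
python3 -c "
from h import *
gop(47.2,70.6,55,155.5)"
```

```text
t 16.9 pos [536.2 169.3  56.3] toolx yaw 155.58 F [ 0.54 -0.21 -0.12] T [0.01 0.04 0.01] w 30.3
 shift [0.1 1.3 1. ] turn [ 0.002  0.001 -0.003] joints [ 0.59  0.44 -0.35  0.   -0.78 -1.02]
plate x,y 48.18 70.43 z 56.29 Fx,y -0.02 -0.58 -0.12
```

Call:
play_rows:
  series:
    - [0,0.001,0.001,0,0,-0.002,0.022]
    - [0,0,0,0,0,0,0.014]
    - [0,0,0,0,0,0,0.004]
    - [0,0,0,0,0,0,0.004]
    - [0,0,0,0,0,0,0.004]

```text
clock: 17.4
position: [535.8, 168.5, 56.4]
ee_rot: [0.151, 0.692, -0.69, -0.149]
contact_force: [-0.1, 0.0, 0.9]
gripper_width: 8.8
```

```bash
python3 -c "
from h import *
gop(47.2,70.6,55,155.5)"
```

```text
t 17.4 pos [535.8 168.5  56.4] toolx yaw 155.55 F [-0.06  0.03  0.89] T [-0.    0.11 -0.08] w 8.8
 shift [-0.   1.4  0.1] turn [ 0.004  0.001 -0.002] joints [ 0.59  0.44 -0.35 -0.   -0.78 -1.02]
plate x,y 47.29 70.61 z 56.42 Fx,y 0.01 0.07 0.89
```

Call:
play_rows:
  series:
    - [0,0,0,0,0.06,0,0.004]
    - [0,0,0,0,0.08,0,0.004]
    - [0,0,0,0,0.08,0,0.004]
    - [0,0,0,0,0.08,0,0.004]
    - [0,0,0,0,0.08,0,0.004]
    - [0,0,0,0,0,0,0.004]

```text
clock: 18.0
position: [536.1, 168.7, 56.4]
ee_rot: [0.282, 0.65, -0.648, -0.28]
contact_force: [-0.3, 0.1, 0.5]
gripper_width: 8.5
```

```bash
python3 -c "
from h import *
gop(47.2,70.6,56.4,90)"
```

```text
t 18.0 pos [536.1 168.7  56.4] toolx yaw 133.17 F [-0.25  0.11  0.51] T [0.02 0.2  0.07] w 8.5
 shift [0.1 0.  0.5] turn [0.004 0.753 0.   ] joints [ 0.59  0.44 -0.35  0.   -0.78 -1.41]
plate x,y 47.57 70.34 z 56.41 Fx,y 0.02 0.27 0.51
```

Call:
play_rows:
  series:
    - [0,0,0,0,0.06,0,0.004]
    - [0,0,0,0,0.08,0,0.004]
    - [0,0,0,0,0.08,0,0.004]
    - [0,0,0,0,0.08,0,0.004]
    - [0,0,0,0,0.08,0,0.004]
    - [0,0,0,0,0.08,0,0.004]
    - [0,0,0,0,0,0,0.004]

```text
clock: 18.7
position: [535.7, 169.0, 56.4]
ee_rot: [0.422, 0.568, -0.567, -0.421]
contact_force: [-0.2, -0.3, 0.8]
gripper_width: 8.7
```

```bash
python3 -c "
from h import *
gop(47.2,70.6,56.4,90)"
```

```text
t 18.7 pos [535.7 169.   56.4] toolx yaw 106.78 F [-0.22 -0.3   0.85] T [-0.06  0.22  0.1 ] w 8.7
 shift [-0.5 -0.   0.2] turn [0.003 0.293 0.   ] joints [ 0.59  0.44 -0.35  0.   -0.78 -1.87]
plate x,y 47.72 70.77 z 56.39 Fx,y -0.35 0.11 0.85
```

Call:
play_rows:
  series:
    - [0,0,0,0,0.08,0,0.004]
    - [0,0,0,0,0.08,0,0.004]
    - [0,0,0,0,0.08,0,0.004]
    - [0,0,0,0,0.06,0,0.004]
    - [0,0,0,0,0,0,0.004]

```text
clock: 19.2
position: [535.5, 168.5, 56.4]
ee_rot: [0.501, 0.5, -0.5, -0.499]
contact_force: [-0.4, 0.6, 0.8]
gripper_width: 8.5
```

```bash
python3 -c "
from h import *
gop(47.2,70.6,56.4,90)"
```

```text
t 19.2 pos [535.5 168.5  56.4] toolx yaw 89.99 F [-0.42  0.61  0.78] T [-0.    0.22  0.18] w 8.5
 shift [-0.1  0.  -0.2] turn [ 0.002 -0.    -0.001] joints [ 0.59  0.44 -0.35  0.   -0.78 -2.17]
plate x,y 47.2 70.81 z 56.41 Fx,y 0.44 0.6 0.78
```

Call:
play_rows:
  series:
    - [0,0,0,0,0,0,0.004]
    - [0,0,0,0,0,0,0.015]
    - [0,0,0,0,0,0,0.035]
    - [0,0,0,0,0,0,0.04]
    - [0,-0.015,0,0,0,0,0.04]
    - [0,-0.03,0,0,0,0,0.04]
    - [0,-0.03,0,0,0,0,0.04]
    - [0,-0.03,0,0,0,0,0.04]
    - [0,0,0,0,0,0,0.04]

```text
clock: 20.1
position: [535.9, 168.5, 164.1]
ee_rot: [0.499, 0.502, -0.502, -0.497]
contact_force: [-0.1, 0.5, 0.2]
gripper_width: 39.7
```

```bash
python3 -c "
from h import *
gop(47.2,70.6,56.4,90)
g=snap('wrist','w6');t=snap('top','t6')['color'];a=g['color'][:,:]
cv2.imwrite('pics/c6.png',np.hstack([cv2.resize(a,(400,300)),cv2.resize(t[160:280,110:270],(400,300),interpolation=2)])[:,:,::-1])
"
```

```text
t 20.1 pos [535.9 168.5 164.1] toolx yaw 90.44 F [-0.07  0.46  0.21] T [-0.   -0.06 -0.01] w 39.7
 shift [1.000e-01 1.077e+02 4.000e-01] turn [ 0.002  0.008 -0.001] joints [ 0.59  0.32 -0.22  0.   -1.03 -2.16]
plate x,y 47.29 70.43 z 164.13 Fx,y 0.42 0.22 0.21
```

View pics/c6.png

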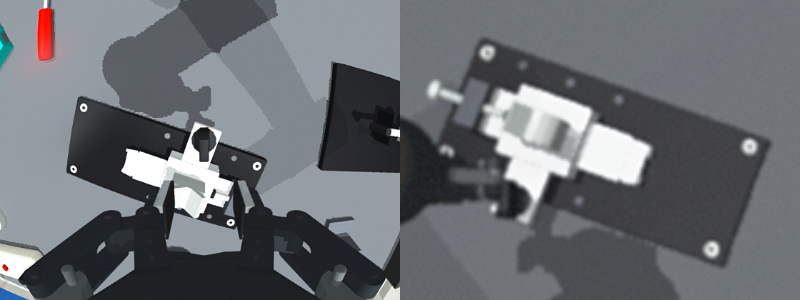

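The left pane (wrist) shows the carriage on the rail, hard up to the stop, with the knob bar upright in the image at about (205,145). That means it is still where the jaws left it, at about 1.24 rad. I'll do one numeric check before handing in.

```bash
python3 -c "
from h import *;import pickle
g=pickle.load(open('w6.pkl','rb'));c=g['color'];G=c.max(2).astype(np.uint8)
f=lambda W:np.c_[(W-P0)@e,(W-P0)@n].round(1)
# expected bar-top corners for knob 1.24 and 1.05
for s in (1.24,1.05):
    Q=[];
    for p in [(-18,-6),(-18,6),(18,6),(18,-6)]:
        a,b=np.cos(-s),np.sin(-s);Q.append(P0+e*(47.2+a*p[0]-b*p[1])+n*(70.6+b*p[0]+a*p[1])+[0,0,79])
    print(s,fproj(g,np.array(Q)).round(1).tolist())
B=[P0+e*(47.2+x)+n*(.4+y)+[0,0,42] for x,y in((35,-33),(-35,-33),(-35,33),(35,33))]
print('base',fproj(g,np.array(B)).round(1).tolist())
im=cv2.resize(c[160:330,215:355,::-1],None,fx=4,fy=4,interpolation=0)[:600]
cv2.imwrite('pics/c7.png',im)
"
```

```text
1.24 [[278.1, 184.3], [293.4, 184.4], [292.9, 227.9], [278.1, 227.8]]
1.05 [[273.8, 186.1], [288.9, 183.4], [296.9, 226.2], [282.4, 228.8]]
base [[284.5, 298.8], [219.0, 278.2], [236.9, 219.8], [307.5, 243.0]]
```

View pics/c7.png

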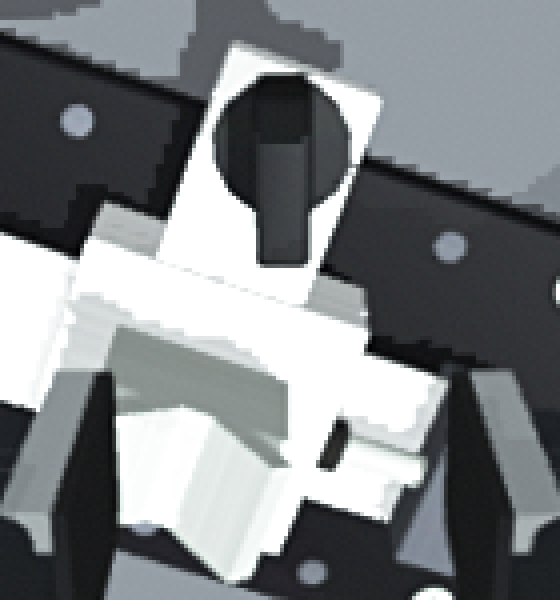

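The bar edges in the crop, at about columns 279 and 292 in the full frame, match the 1.24 rad prediction. The base corner is at about (307,243) as expected, and the buffer touches the carriage's front face. Handing in.

```bash
python3 -c "
from bench import *
print(job_done())"
```

```text
the job is handed in; nothing more can be done
None
```

The carriage is on the dovetail rail, bearing on the buffer with the clamp knob turned tight, and I handed the job in after about 20 s of robot time. `job_done` gives no verdict, so the result rests on my own checks.

- **Sliding on:** I gripped the carriage by the stem, set it down on the bare end of the plate and slid it on. The sliding drag measured about 3 N.
- **Pressing home:** It met the buffer with its centre near plate x 46. I pressed to 7–8 N in total, which puts roughly 4–5 N on the buffer after taking off the drag.
- **Clamping:** I let go of the stem and regripped on the knob. I turned it clockwise by 1.14 rad, from about 0.1 to about 1.24 rad, then released it and lifted clear.

**Last checks:**
- In the wrist image the bar edges match 1.24 rad.
- The base corner sits within about 1 px of where it was before clamping, at plate x about 47.2 and y about 0.4 mm.
- The buffer is touching the carriage's front face.
- The gripper is clear, with contact force near zero.

**Disagreements and limits:**
- The top camera placed the plate about 3 mm sideways from where the wrist camera did. I went by the wrist camera.
- The tool tipped by up to about 0.02 rad while pressing, and I corrected it before letting go of the stem.
- I never measured the remaining force on the buffer directly. I inferred it from the position and the image.
- I did not measure the ring gauge and ball standard afterwards. I kept clear of both and noticed no contact with either.

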